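Start up the shoe finishing machine

TASK

Start up the bench finishing machine for polishing, tapping its switches lightly with a closed fingertip: first press in the supply switch on the socket block to give the bench power, then the square extraction button on the machine's panel so that the suction is running, and then the round brush start button beside it. Press each one gently from above until it stays in, then take the hand away; keep off the mushroom-shaped stop button, and leave the last, the tin and the shoe brush lying as they are.

Things in the scene. Friction and masses are not known exactly. Their poses are not given: they have to be found in the camera images.
- finisher: Green bench finishing machine, bolted down. Origin: centre of its underside, on the bench; x to its back (away from the robot), y to its left; turned up to 0.25 rad. Cabinet 300 (x) by 540 mm (y), top 100 mm high. Level aluminium panel on the right end, x -0.13 to 0.07, y -0.248 to -0.078 m, top at 104 mm. Motor and wheels stand left of y = -0.03 m. A fixed knob on the panel stands 20 mm high.
- extraction_top (a point): Top centre of the extraction button: black square cap, 32 by 32 mm, front left on the machine's panel, 122 mm above the bench when out. It stands 18 mm out of the panel, in a bezel 4 mm high and 42 mm wide. Pressed straight down; the point moves with the cap.
- brush_start_top (a point): Top centre of the brush start button: black round cap, 32 mm across, front right on the machine's panel, 75 mm to the right of the extraction button, 122 mm above the bench when out. It stands 18 mm out of the panel, in a bezel 4 mm high and 42 mm across. Pressed straight down; the point moves with the cap.
- hood_top (a point): Top centre of the steel suction hood behind the brush wheel (180 mm across, 40 mm thick, on the spindle 210 mm above the bench), 314 mm above the bench: the highest part of the machine. A like hood and a felt wheel stand 206 mm to its left, the motor (top 291 mm) between them. The nearer hood's right side and the spindle's end stand 95 mm or more to the left of the extraction button.
- stop_top (a point): Centre of the top of the stop button: black mushroom head 40 mm across, 34 mm above the panel (138 mm above the bench), 105 mm behind the brush start button. Not to be pressed.
- socket_block: Aluminium socket block with black end caps, bolted to the bench to the robot's right, in one of two places beside the last. 250 mm (its x, away from the robot) by 80 mm, 51 mm high; a fixing tab 28 mm long, 4 mm high beyond each end. Two flat white sockets at x = 0 and 0.065 m, the supply switch at x = -0.078 m, near the robot's end. Origin: centre of its underside.
- supply_top (a point): Centre of the top face of the supply switch: black square cap, 32 by 32 mm, on the socket block, 66 mm above the bench when out; the cap stands 18 mm out of the block's top in a bezel 4 mm high and 44 mm wide. Pressed straight down; the point moves with the cap.
- supply (a joint): How far the supply switch is pressed in, m: 0 out (off), 0.008 fully in; it counts as on from 0.005. It gives way at about 3 N, takes about 5 N fully in, and stays where it is left. Above it the cap itself has a cushion spring: it gives up to 4 mm more at 2.5 N per mm and comes back up.
- extraction (a joint): How far the extraction button is pressed in, m: 0 out (off), 0.008 fully in; on from 0.005. Gives way at about 3 N, takes about 5 N fully in, and stays where it is left. Above it the cap itself has a cushion spring: it gives up to 4 mm more at 2.5 N per mm and comes back up.
- brush_start (a joint): How far the brush start button is pressed in, m: 0 out (off), 0.008 fully in; on from 0.005. Gives way at about 3 N, takes about 5 N fully in, and stays where it is left. Above it the cap itself has a cushion spring: it gives up to 4 mm more at 2.5 N per mm and comes back up.
- stop (a joint): How far the stop button is pressed in, m: 0 out, 0.005 fully in; a spring of 6 to 8.5 N returns it. To be left alone.
- last: Loose wooden shoe last, 265 mm long (its x, heel towards the robot), 88 mm wide, 102 mm high at the heel end, standing on its sole to the robot's right, beside the socket block. Origin: in its underside, midway along. To be left alone.
- tin: Loose round polish tin, 86 mm across, 27 mm high, to the far right. Origin: centre of its underside. To be left alone.
- shoe_brush: Loose shoe brush lying on its bristles behind the socket block, 170 by 58 mm, 46 mm high. Origin: centre of its underside. To be left alone.

How it is judged:
On the way, in this order (a step that is already met when the one before it is completed fails the run):
1. the supply switch is pressed in and stays in (value of joint supply above 0.005 m), for 0.2 s.
2. then the extraction button is pressed in and stays in (value of joint each of supply, extraction above 0.005 m), for 0.2 s.
3. then the brush start button is pressed in and stays in (all of step 2 and value of joint brush_start above 0.005 m), for 0.2 s.
At the end, for the whole second after the job is handed in: The supply switch, the extraction button and the brush start button all stay pressed in by more than 5 of their 8 mm, the stop button is out (within 2 mm), and the last, tin and shoe brush lie within 10 mm of where they were (all of step 3 and value of joint stop below 0.002 m and distance of each of last, tin, shoe_brush from where it was at the start of the episode below 0.01 m); the robot touches nothing.
It fails at once if the extraction button is pressed in (3 mm) before the supply is on (value of joint extraction above 0.003 m and value of joint supply below 0.004 m).
It fails at once if the brush start button is pressed in (3 mm) before the extraction is on (value of joint brush_start above 0.003 m and value of joint extraction below 0.004 m).
It fails at once if the stop button is pressed (2 mm) (value of joint stop above 0.002 m).
It fails at once if the robot presses or bumps the machine or the socket block with more than 20 N, which is not lightly (contact force between any of finisher, socket_block and the fingers above 20 N or contact force between any of finisher, socket_block and the arm above 20 N).
It fails at once if the last, the tin or the shoe brush is moved more than 10 mm, or lifted (distance of any of last, tin, shoe_brush from where it was at the start of the episode above 0.01 m).
It also fails if it takes over 64 s, if anything falls off the work surface, if the arm or the gripper's body presses on something with over 40 N, if the wrist force passes 120 N, or if a joint passes its speed limit or range.

ROBOT

A 7-joint arm with a two-finger parallel gripper is mounted at the origin on the work surface. World frame = base frame: x ahead of the robot, y to its left, z up, the work surface at z = 0. Lengths are in m, angles in rad, forces in N, time in s.
With the tool pointing down it reaches from about 0.35 to 0.9 m from the base axis. Payload 8.1 kg.
Tool frame: the origin (TCP) lies at the very end of the fingers, on their centre line; the grasp point (between the pads) lies 19 mm behind it (env.tcp_to_grasp is the distance from the TCP to the grasp point, in m); z points along the fingers, y is the line along which they close (so a half turn about z gives the same grasp; the last joint's range is limited). The gripper opens to 92 mm and grips with 3 to 60 N. Pads are 19 mm wide; open, the fingers measure 130 mm over their backs; the gripper's body (75 mm by 190 mm) begins 47 mm behind the grasp point.
Start: joints at [-1.224, 0.434, 0.025, 1.573, -0.012, 1.134, -0.075], TCP at [0.272, 0.563, 0.227] pointing down, gripper open.
Joint ranges: [-2.62, 2.62], [-0.44, 2.09], [-1.27, 1.32], [0.08, 2.57], [-1.32, 4.46], [0.12, 2], [-2.74, 2.74]. Speed limits (rad/s): [2.22, 2.22, 3.01, 3.01, 3.14, 3.14, 3.14].

INTERFACE

Orientations are given as a unit quaternion [x, y, z, w].
In Python, from bench import env gives the robot as it stands. The module is installed in compiled form; this text tells all that it offers.
- The arm moves only by the shell command python3 -m jog 'ROWS' [FORCE]. ROWS is text: rows parted by semicolons, each of 5 numbers parted by spaces: the opening, from 0 (shut) to 1 (fully open), then the shift along the tool's x, y, z in mm, then the turn about the tool's z in rad. In form: claw tx ty tz roll; .... A call has 1 to 8 rows; each row is the pose to reach, as a shift and turn from the pose commanded when the call began, along the tool's axes at that moment; what a row does not reach only later rows make up. A row lasts 1/12 s, in which the tool goes at most 41.7 mm and 7.16 degrees, less where a joint would pass 70% of its speed; a pose out of reach is approached as far as the arm can. A call with a gripper value outside its range is refused whole. The fingers move at their own pace and stop on an object; FORCE is the grip in N (left out, the last holds). Time passes only in rows, so rows that repeat a pose let the fingers close. It gives the time, the measured TCP pose, the force, the opening and the grip force at its end, in the units of the state.
- env.state(): the state, without advancing time (a new reading comes with each control period).
- env.capture(name): name is "scene" or "top" or "wrist"; returns the picture (480x640x3 uint8, red, green, blue); there is no depth.
- env.camera_model(name): a dict with "mtx" (3x3 intrinsics, pixels), "R" (3x3) and "t" (3): a world point X has camera coordinates R X + t. Camera axes: x right, y down, z forward; pixel columns grow to the right and rows downward; lengths in m; the calibration is good to about 2 mm. A picture is of the moment at which its call begins: read the wrist's pose just before it. camera_model takes no time and is no camera call; for the wrist camera it gives the pose at the moment of the call.
- env.sign_off(): hands the job in; it is judged then, once.
The state is a dict: "time": time; "q": joint angles; "dq": joint speeds; "joint_torque": joint torques, N m; "ee_pos": TCP position; "tcp_rot": TCP orientation; "force": force on the tool from outside, world axes, zero at the start; "wrist_torque": the same for the moment, N m; "grip_width": finger opening in m; "grip_force": force on a finger pad.
Only numpy, scipy, OpenCV 4.12 (cv2) and the standard library are available. Lean on these libraries where they do the work, as an engineer would, in place of code of your own. Each camera call takes 0.05 s, during which the arm holds its last target. There are 200 camera calls.

## Working session

There is one attempt and no reset: what is moved stays moved. The work goes in short steps, Python scripts to look and compute and a shell command to move; the robot and the scene stay as the last step left them, time stands still between calls to the robot, and variables do not carry over. Pictures are saved under pics/ and viewed, at most 10 in all, crops included, and the job is handed in when it is done.

```bash
mkdir -p pics
python3 - <<'E'
from bench import env
import cv2
s=env.state();print(s['time'],s['ee_pos'],s['tcp_rot'],s['grip_width'])
for n in("scene","top"):
    cv2.imwrite(f"pics/{n}0.png",env.capture(n)[...,::-1]);m=env.camera_model(n);print(n,m['mtx'],m['R'],m['t'])
E
```

```text
0.0 [0.27158088 0.56232454 0.22593191] [ 2.23076909e-01  9.74800512e-01 -8.01447468e-04 -1.09980623e-04] 0.09197720708325452
scene [[540.13762755   0.         319.92879573]
 [  0.         540.13762755 231.00682554]
 [  0.           0.           1.        ]] [[ 0.74741299  0.6641935   0.01486006]
 [ 0.53158666 -0.58447597 -0.61302811]
 [-0.39848393  0.46608458 -0.78992134]] [-0.3970216  -0.2180127   1.67676308]
top [[616.3185452    0.         327.28706257]
 [  0.         616.3185452  253.51647849]
 [  0.           0.           1.        ]] [[ 0.00730656 -0.99994954  0.00689447]
 [-0.98263256 -0.00845811 -0.18536913]
 [ 0.18541809 -0.00542032 -0.98264477]] [-0.08975797  0.62256287  1.48935323]
```

View pics/top0.png

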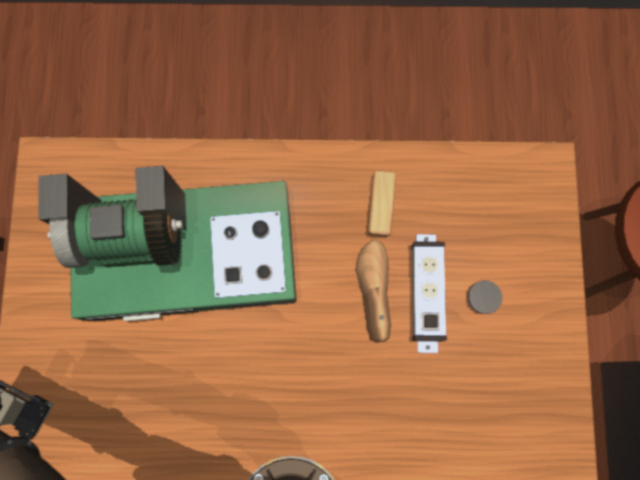

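View pics/scene0.png

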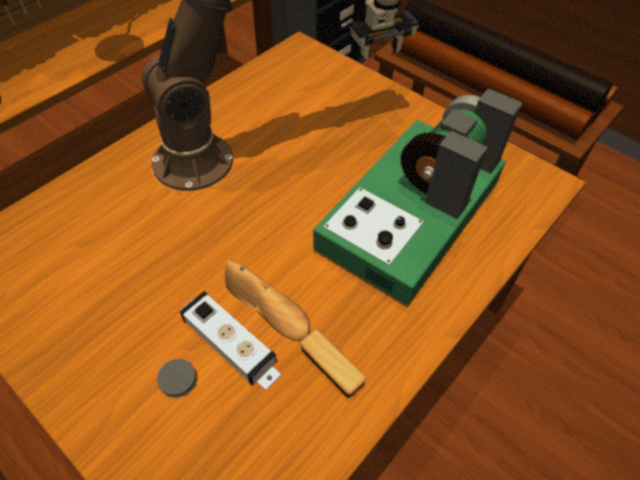

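The top picture shows supply at about (431,321), extraction (233,275), brush start (264,272), stop (260,229), the fixed knob (230,233) and the last around (375,290). I'll enlarge the buttons in both views.

```bash
cat > h.py <<'E'
import numpy as np
from bench import env
def pt(n,u,v,z):
    m=env.camera_model(n);R=m['R'];c=-R.T@m['t'];d=R.T@np.linalg.inv(m['mtx'])@[u,v,1];return c+d*(z-c[2])/d[2]
def px(n,X):
    m=env.camera_model(n);p=m['mtx']@(m['R']@X+m['t']);return p[:2]/p[2]
E
python3 - <<'E'
import cv2,numpy as np
from h import *
t=cv2.imread("pics/top0.png");s=cv2.imread("pics/scene0.png")
f=lambda im,u,v:cv2.resize(im[v:v+50,u:u+66],(396,300),interpolation=cv2.INTER_CUBIC)
cv2.imwrite("pics/crop.png",np.vstack([np.hstack([f(t,215,245),f(t,398,296)]),np.hstack([f(s,335,187),f(s,172,286)])]))
for n,u,v,z in[("top",431,321,.066),("top",233,275,.122),("top",264,272,.122),("top",260,229,.138),("scene",205,311,.066),("scene",367,204,.122),("scene",350,222,.122)]:
    print(n,u,v,pt(n,u,v,z).round(4))
E
```

```text
top 431 321 [ 0.4557 -0.3402  0.066 ]
top 233 275 [0.5571 0.1404 0.122 ]
top 264 272 [0.565  0.0666 0.122 ]
top 260 229 [0.6667 0.0773 0.138 ]
scene 205 311 [ 0.4683 -0.3405  0.066 ]
scene 367 204 [0.5704 0.1392 0.122 ]
scene 350 222 [0.5761 0.0624 0.122 ]
```

View pics/crop.png

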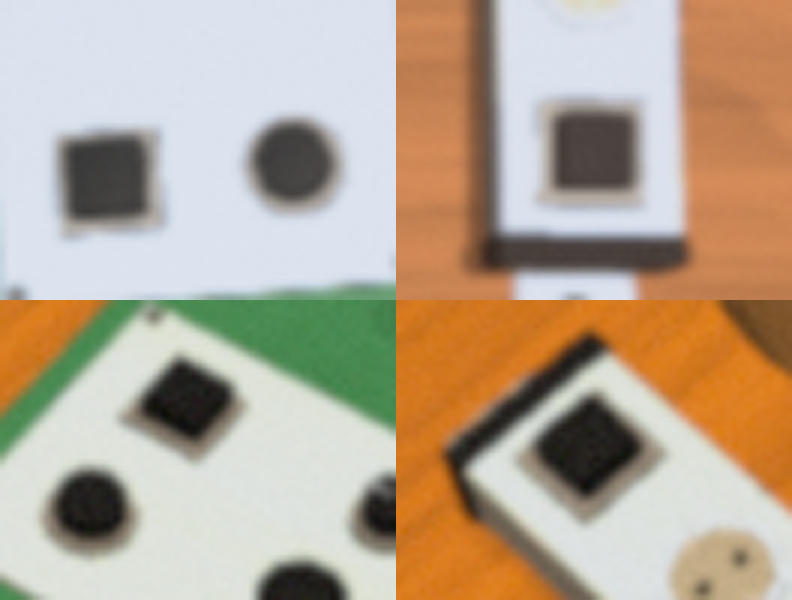

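Run:
```python
from h import *
for n,u,v,z in[("top",430.75,320.75,.066),("top",232.25,274.25,.122),("top",263.4,271.6,.122),("top",260,229,.138),("scene",172+190/6-.5,286+137/6-.5,.066),("scene",335+188/6-.5,187+90/6-.5,.122),("scene",335+91/6-.5,187+195/6-.5,.122)]:
    print(n,pt(n,u,v,z).round(4))
from scipy.spatial.transform import Rotation as R
print(R.from_quat(env.state()['tcp_rot']).as_matrix().round(3))
```

```text
top [ 0.4563 -0.3396  0.066 ]
top [0.5589 0.1422 0.122 ]
top [0.566 0.068 0.122]
top [0.6667 0.0773 0.138 ]
scene [ 0.4596 -0.3387  0.066 ]
scene [0.5627 0.1439 0.122 ]
scene [0.5692 0.0694 0.122 ]
[[-0.9    0.435 -0.   ]
 [ 0.435  0.9   -0.001]
 [-0.    -0.001 -1.   ]]
```

```bash
cat >> h.py <<'E'
from scipy.spatial.transform import Rotation
def go(x,y,z):
    s=env.state();M=Rotation.from_quat(s['tcp_rot']).as_matrix();y_=M[:,1]
    print('t',round(s['time'],2),'pos',s['ee_pos'].round(4),'shift mm',(M.T@(np.array([x,y,z])-s['ee_pos'])*1000).round(1),'roll to y||x',round(float(np.arctan2(y_[1],y_[0])),3),'tilt',M[:,2].round(3),'w',round(s['grip_width'],4),'F',s['force'].round(2))
E
python3 -m jog '0 -20 -20 -20 0; 0 -40 -50 -54 0; 0 -75 -90 -54 0; 0 -110 -130 -54 0; 0 -140 -170 -54 0.1; 0 -165 -200 -54 0.2; 0 -184 -224 -54 0.3; 0 -184 -224 -54 0.4' 10
python3 -c "from h import *; go(.40,0.03,.26)"
```

```text
time: 0.77
ee_pos: [0.3407, 0.2763, 0.2806]
tcp_rot: [0.416, 0.909, -0.001, 0.0]
force: [-0.4, -0.2, 1.0]
grip_width: 0.043
grip_force: 0.0
t 0.77 pos [0.3407 0.2763 0.2806] shift mm [-225.1 -116.    20.9] roll to y||x 0.712 tilt [-0.    -0.001 -1.   ] w 0.043 F [-0.43 -0.17  1.01]
```

```bash
python3 -m jog '0 -30 -15 0 0.1; 0 -60 -30 0 0.2; 0 -95 -48 0 0.3; 0 -130 -67 0 0.4; 0 -165 -85 0 0.5; 0 -195 -100 0 0.6; 0 -225 -116 0 0.7; 0 -225 -116 0 0.71'
python3 -c "from h import *; go(.458,-.30,.20)"
```

```text
time: 1.43
ee_pos: [0.4021, 0.0293, 0.2809]
tcp_rot: [0.708, 0.706, -0.0, 0.001]
force: [-1.6, 0.3, -0.2]
grip_width: 0.0003
grip_force: 0.0
t 1.43 pos [0.4021 0.0293 0.2809] shift mm [-329.1   56.8   81.3] roll to y||x -0.003 tilt [ 0.001 -0.001 -1.   ] w 0.0003 F [-1.64  0.28 -0.25]
```

```bash
python3 -m jog '0 -30 5 0 0; 0 -70 12 0 0; 0 -110 19 0 0; 0 -150 26 0 0; 0 -190 33 0 0; 0 -230 40 0 0; 0 -270 48 0 0; 0 -300 55 0 0'
python3 -m jog '0 -20 0 20 0; 0 -40 0 40 0; 0 -66 0 60 0; 0 -66 0 80 0; 0 -66 0 80 0; 0 -66 0 80 0'
python3 - <<'E'
from h import *
import cv2
go(.458,-.339,.08)
print(px("wrist",np.array([.458,-.339,.066])),px("wrist",env.state()['ee_pos']))
cv2.imwrite("pics/w1.png",env.capture("wrist")[...,::-1])
E
```

```text
time: 2.1
ee_pos: [0.4595, -0.2669, 0.2806]
tcp_rot: [0.704, 0.711, -0.0, 0.0]
force: [-0.1, 0.2, 0.5]
grip_width: 0.0004
grip_force: 0.0
time: 2.6
ee_pos: [0.4598, -0.329, 0.1999]
tcp_rot: [0.703, 0.711, -0.0, -0.001]
force: [0.4, 0.0, 0.2]
grip_width: 0.0008
grip_force: 0.0
t 2.6 pos [ 0.4598 -0.329   0.1999] shift mm [-10.2  -1.6 119.9] roll to y||x 0.011 tilt [-0.003  0.002 -1.   ] w 0.0008 F [0.4  0.02 0.24]
[316.89931587 242.73783165] [318.37244449 299.85534657]
```

View pics/w1.png

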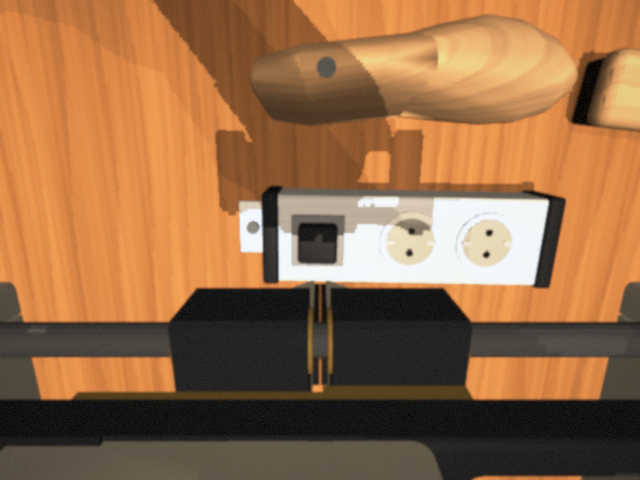

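The cap's top is at (319,243), where it was predicted to be (317,243). I'll descend over it.

```bash
python3 -m jog '0 -5 -1 30 0; 0 -10 -1 60 0; 0 -10 -1 90 0; 0 -10 -1 115 0; 0 -10 -1 125 0; 0 -10 -1 125 0; 0 -10 -1 125 0'
python3 -c "from h import *; go(.458,-.339,.056)"
```

```text
time: 3.23
ee_pos: [0.4605, -0.3398, 0.0771]
tcp_rot: [0.703, 0.711, 0.0, 0.001]
force: [0.0, -0.3, -0.5]
grip_width: 0.0005
grip_force: 0.0
t 3.23 pos [ 0.4605 -0.3398  0.0771] shift mm [ 0.8 -2.5 21.1] roll to y||x 0.012 tilt [ 0.001 -0.    -1.   ] w 0.0005 F [ 0.   -0.33 -0.46]
```

```bash
python3 -m jog '0 0 -2 4 0; 0 0 -2 8 0; 0 0 -2 11 0; 0 0 -2 13 0; 0 0 -2 15 0; 0 0 -2 17 0; 0 0 -2 18 0; 0 0 -2 18 0'
python3 -c "from h import *; go(.458,-.339,.056)"
```

```text
time: 3.9
ee_pos: [0.4581, -0.3402, 0.0578]
tcp_rot: [0.703, 0.711, 0.0, 0.0]
force: [1.4, -0.1, 4.3]
grip_width: 0.0004
grip_force: 2.1
t 3.9 pos [ 0.4581 -0.3402  0.0578] shift mm [ 1.2 -0.1  1.8] roll to y||x 0.011 tilt [ 0.001 -0.001 -1.   ] w 0.0004 F [ 1.41 -0.11  4.26]
```

```bash
python3 -m jog '0 0 0 1 0; 0 0 0 2 0; 0 0 0 3 0; 0 0 0 3 0; 0 0 0 3 0'
python3 -c "from h import *; go(.458,-.339,.20)"
```

```text
time: 4.32
ee_pos: [0.4581, -0.3402, 0.0551]
tcp_rot: [0.703, 0.711, 0.0, 0.001]
force: [1.7, -0.1, 7.7]
grip_width: 0.0
grip_force: 3.9
t 4.32 pos [ 0.4581 -0.3402  0.0551] shift mm [ 1.100e+00  1.000e-01 -1.449e+02] roll to y||x 0.011 tilt [ 0.001 -0.    -1.   ] w 0.0 F [ 1.67 -0.1   7.71]
```

Fully in (7.7 N, 10.9 mm of travel including the cushion). Next I lift and cross to the machine.

```bash
python3 -m jog '0 0 0 -10 0; 0 0 0 -40 0; 0 0 0 -80 0; 0 0 0 -120 0; 0 0 0 -160 0; 0 0 0 -185 0; 0 0 0 -185 0'
python3 - <<'E'
from h import *
import cv2
cv2.imwrite("pics/w2.png",env.capture("wrist")[...,::-1])
go(.50,-.05,.24)
E
python3 -m jog '0 30 5 0 0; 0 70 10 0 0; 0 110 15 0 0; 0 150 20 0 0; 0 190 25 0 0; 0 230 32 0 0; 0 260 38 0 0; 0 290 42 0 0'
python3 -c "from h import *; go(.561,.11,.22)"
```

```text
time: 4.9
ee_pos: [0.4584, -0.3418, 0.2452]
tcp_rot: [0.704, 0.711, 0.001, 0.003]
force: [0.4, -0.8, 0.4]
grip_width: 0.0004
grip_force: 0.0
t 4.95 pos [ 0.4578 -0.3407  0.2424] shift mm [290.2  45.3   2.2] roll to y||x 0.011 tilt [ 0.003 -0.001 -1.   ] w 0.0006 F [-0.28  0.47 -0.92]
time: 5.62
ee_pos: [0.4951, -0.047, 0.2386]
tcp_rot: [0.703, 0.711, -0.001, -0.001]
force: [0.9, -0.0, 1.0]
grip_width: 0.0006
grip_force: 0.0
t 5.62 pos [ 0.4951 -0.047   0.2386] shift mm [156.2  67.9  18.4] roll to y||x 0.012 tilt [-0.003  0.    -1.   ] w 0.0006 F [ 0.87 -0.04  1.  ]
```

View pics/w2.png

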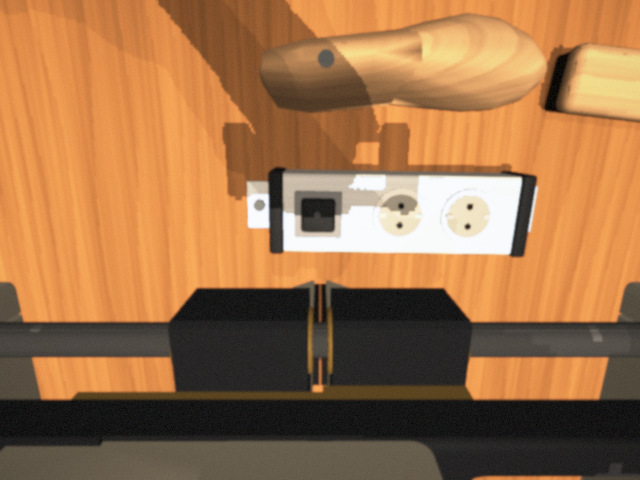

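The supply cap, now at (318,215), has sunk into its bezel. The last and brush haven't moved. I'll check where the camera sits before going near the hood.

```bash
python3 -m jog '0 30 14 0 0; 0 60 28 0 0; 0 90 42 0 0; 0 110 56 0 0; 0 110 68 0 0; 0 110 68 0 0; 0 110 68 0 0'
python3 - <<'E'
from h import *
import cv2
m=env.camera_model("wrist");s=env.state()
print("cam-tcp",-m['R'].T@m['t']-s['ee_pos'],s['q'][6])
for p in([.561,.143,.122],[.567,.069,.122],[.669,.078,.138]):print(px("wrist",np.array(p)))
go(.561,.143,.14)
cv2.imwrite("pics/w3.png",env.capture("wrist")[...,::-1])
E
```

```text
time: 6.2
ee_pos: [0.5621, 0.0607, 0.2383]
tcp_rot: [0.703, 0.711, -0.002, -0.001]
force: [-0.1, -0.7, 0.1]
grip_width: 0.0004
grip_force: 0.0
cam-tcp [0.0003679  0.0706715  0.15816227] 0.060669978443624414
[318.92896581 119.8264634 ]
[326.08337427 224.79178821]
[473.51032674 218.77202058]
t 6.2 pos [0.5621 0.0607 0.2383] shift mm [82.5  0.1 98.2] roll to y||x 0.011 tilt [-0.003 -0.002 -1.   ] w 0.0004 F [-0.14 -0.66  0.09]
```

View pics/w3.png

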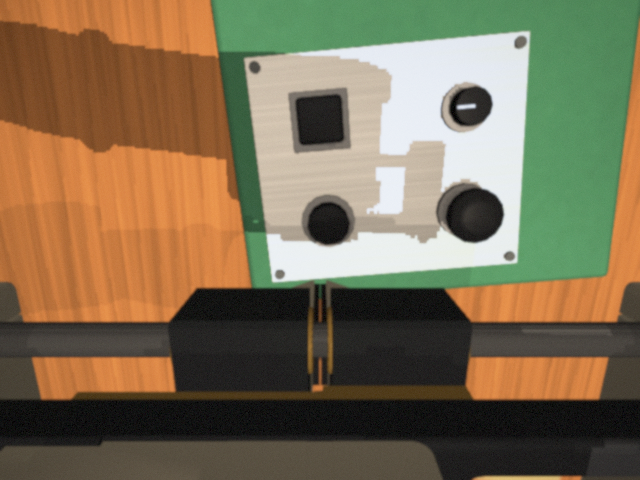

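The caps appear at (320,120) and (328,223), matching the predictions. I'll press extraction about 7 mm right of centre to keep the camera further from the hood.

```bash
python3 -m jog '0 25 0 15 0; 0 50 0 35 0; 0 65 0 60 0; 0 75 0 85 0; 0 75 0 100 0; 0 75 0 103 0; 0 75 0 103 0; 0 75 0 103 0'
python3 -c "from h import *; go(.561,.137,.113)"
```

```text
time: 6.92
ee_pos: [0.5625, 0.135, 0.1377]
tcp_rot: [0.704, 0.71, 0.0, 0.0]
force: [-0.0, 0.4, 1.0]
grip_width: 0.0002
grip_force: 0.0
t 6.92 pos [0.5625 0.135  0.1377] shift mm [ 2.  -1.5 24.7] roll to y||x 0.009 tilt [ 0.001 -0.    -1.   ] w 0.0002 F [-0.02  0.4   0.98]
```

```bash
python3 -m jog '0 2 -1 5 0; 0 2 -1 9 0; 0 2 -1 13 0; 0 2 -1 16 0; 0 2 -1 18 0; 0 2 -1 20 0; 0 2 -1 22 0; 0 2 -1 22 0'
python3 -m jog '0 0 0 1 0; 0 0 0 2 0; 0 0 0 2 0; 0 0 0 2 0'
python3 -c "from h import *; go(.561,.137,.111)"
```

```text
time: 7.58
ee_pos: [0.5614, 0.1383, 0.1146]
tcp_rot: [0.703, 0.711, 0.0, 0.0]
force: [-1.5, -0.1, 4.1]
grip_width: 0.0004
grip_force: 1.9
time: 7.92
ee_pos: [0.5614, 0.1383, 0.1128]
tcp_rot: [0.703, 0.711, 0.0, 0.0]
force: [-0.6, 0.9, 4.3]
grip_width: 0.0004
grip_force: 2.2
t 7.92 pos [0.5614 0.1383 0.1128] shift mm [-1.3 -0.4  1.8] roll to y||x 0.011 tilt [ 0.  0. -1.] w 0.0004 F [-0.62  0.94  4.34]
```

```bash
python3 -m jog '0 0 0 1 0; 0 0 0 2 0; 0 0 0 2.5 0; 0 0 0 2.5 0; 0 0 0 2.5 0'
python3 -m jog '0 0 0 -10 0; 0 0 0 -30 0; -0 0 0 -50 0; 0 -30 0 -70 0; 0 -60 0 -70 0; 0 -70 6 -70 0; 0 -70 6 -70 0; 0 -70 6 -70 0'
python3 - <<'E'
from h import *
import cv2
for p in([.561,.143,.114],[.567,.069,.122]):print(px("wrist",np.array(p)))
cv2.imwrite("pics/w4.png",env.capture("wrist")[...,::-1])
go(.567,.069,.136)
E
```

```text
time: 8.33
ee_pos: [0.5615, 0.1383, 0.1106]
tcp_rot: [0.703, 0.711, 0.0, 0.0]
force: [-1.3, 0.5, 9.0]
grip_width: 0.0007
grip_force: 4.5
time: 9.0
ee_pos: [0.5679, 0.068, 0.1801]
tcp_rot: [0.704, 0.71, -0.0, -0.0]
force: [0.7, 0.5, -0.0]
grip_width: 0.0003
grip_force: 0.0
[307.5145876  129.55698182]
[317.09289989 258.36893795]
t 9.05 pos [0.5677 0.0691 0.1798] shift mm [-0.1 -0.7 43.9] roll to y||x 0.011 tilt [-0.001  0.    -1.   ] w 0.0007 F [ 0.16  0.7  -0.29]
```

View pics/w4.png

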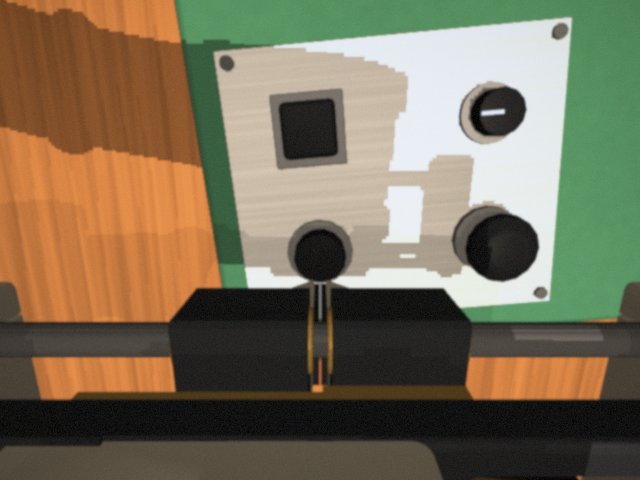

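Extraction is in (9 N, cap at (309,129) sits lower in its bezel). The brush start cap is at (320,255), as predicted.

```bash
python3 -m jog '0 0 0 15 0; 0 0 0 30 0; 0 0 0 40 0; 0 0 0 44 0; 0 0 0 48 0; 0 0 0 52 0; 0 0 0 55 0; 0 0 0 55 0'
python3 -c "from h import *; go(.567,.069,.111)"
```

```text
time: 9.72
ee_pos: [0.568, 0.0685, 0.125]
tcp_rot: [0.703, 0.711, -0.0, -0.0]
force: [-0.0, 0.3, 0.4]
grip_width: 0.0007
grip_force: 0.0
t 9.72 pos [0.568  0.0685 0.125 ] shift mm [ 0.6 -1.  14. ] roll to y||x 0.011 tilt [-0.  0. -1.] w 0.0007 F [-0.03  0.3   0.38]
```

```bash
python3 -m jog '0 0 0 2 0; 0 0 0 4 0; 0 0 0 6 0; 0 0 0 8 0; 0 0 0 10 0; 0 0 0 12 0; 0 0 0 13 0; 0 0 0 13 0'
python3 -c "from h import *; go(.567,.069,.111)"
```

```text
time: 10.38
ee_pos: [0.5684, 0.0683, 0.1123]
tcp_rot: [0.703, 0.711, 0.0, 0.0]
force: [0.8, 0.8, 5.2]
grip_width: 0.0003
grip_force: 2.6
t 10.38 pos [0.5684 0.0683 0.1123] shift mm [ 0.7 -1.4  1.3] roll to y||x 0.011 tilt [ 0.001  0.    -1.   ] w 0.0003 F [0.79 0.79 5.21]
```

```bash
python3 -m jog '0 0 0 1 0; 0 0 0 1.5 0; 0 0 0 1.5 0; 0 0 0 1.5 0; 0 0 0 1.5 0'
python3 -m jog '0 0 0 -10 0; 0 0 0 -30 0; 0 0 0 -60 0; 0 -20 0 -90 0; 0 -50 0 -110 0; 0 -60 0 -120 0; 0 -60 0 -120 0; 0 -60 0 -120 0'
python3 - <<'E'
from h import *
import cv2
cv2.imwrite("pics/w5.png",env.capture("wrist")[...,::-1])
go(.567,.069,.136)
E
```

```text
time: 10.8
ee_pos: [0.5685, 0.0683, 0.1112]
tcp_rot: [0.703, 0.711, 0.0, 0.0]
force: [-0.8, -0.2, 7.7]
grip_width: 0.0006
grip_force: 3.8
time: 11.47
ee_pos: [0.5686, 0.008, 0.231]
tcp_rot: [0.704, 0.71, 0.0, -0.0]
force: [0.5, 1.0, -0.9]
grip_width: 0.0006
grip_force: 0.0
t 11.52 pos [0.5681 0.0092 0.2301] shift mm [59.7 -0.4 94.1] roll to y||x 0.011 tilt [-0.001  0.001 -1.   ] w 0.0005 F [-0.57  0.52  0.8 ]
```

View pics/w5.png

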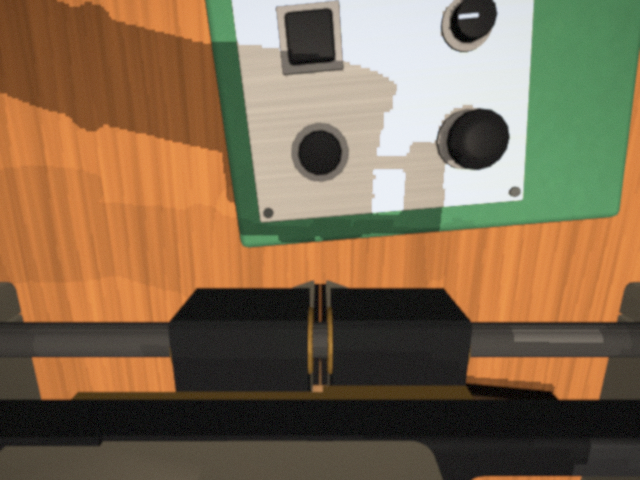

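Brush start, at (320,152), sits low in its bezel after 7.7 N. The stop at (477,139) was not touched, and the hand is clear.

```bash
python3 -c "from bench import env; print(env.sign_off())"
```

```text
the job is handed in; nothing more can be done
None
```

I pressed in the supply switch, the extraction button and the brush start button in that order, with at most about 9 N read at the end of each press, then took the hand clear and handed the job in at 11.5 s; the hand-in gave no verdict.

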